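# Wind the tube mixer and hold its selector at the third click

## Task

Wind the hand-powered tube mixer's brass key clockwise until it is fully wound against its stop, taking as many part turns as you need. Then turn the blue sprung selector knob clockwise from its rest to the third click, without going on to the fourth, and finish while still gripping it there: the mixer runs only while the knob is held, so do not let go. Leave the glassware, boxes, jar and rack around it where they stand.

Things in the scene. Friction and masses are not known exactly. Their poses are not given: they have to be found in the camera images.
- mixer: Fixed white tube mixer, a box 170 (its x) x 290 (its y) x 70 mm high, with key and selector standing upright on its top. Origin: centre of its underside, on the bench; x points away from the robot side, z up. A grey tray with five capped sample tubes, reaching 28 mm above the box top, runs along its +x half (its x = 32 to 78 mm, y = -100 to 100 mm).
- key_grip (a point): Grip point of the winding key, on its vertical axis, 102 mm above the bench, at mixer x = -30, y = -75 mm. Brass blade 48 mm wide, 9 mm thick, 82 to 116 mm above the bench, on a 14 mm shaft. The point's x axis runs along the blade's width and turns with the key; the -x half bears a red patch.
- winding (a joint): Key angle in rad, growing clockwise from above; starts at 0 to 0.5, hard stop (fully wound) at 2.6. At 0 the blade lies along the mixer's x, red patch to mixer -x; fully wound, the patch points at a red mark on the box top. It stays where it is left (friction 0.09 N m, mainspring up to 0.054 N m), so it may be let go and regripped.
- selector: Blue bar of the selector knob, 44 long, 14 mm thick, from 79 to 122 mm above the bench, over a black disc of 48 mm diameter whose top is 80 mm above the bench. Origin on the knob's axis at the box top (70 mm). x axis along the bar, turning with it; a white line on top marks the +x end (pointer).
- selector_grip (a point): Grip point of the selector: on its vertical axis, 106 mm above the bench, at mixer x = -30, y = 75 mm; axes as selector. Marks round it on the box top show rest and four clicks: the third click's mark is green and broader, the others black.
- indexing (a joint): Selector angle in rad, growing clockwise from above. Starts at rest at 0, bar along the mixer's x, pointer to mixer +x. Clicks every 20 degrees: 0.349, 0.698, 1.047 (third), 1.396; end 1.62. Return spring 0.08 to 0.10 N m plus a detent ripple of 0.06 N m: resistance peaks before each click and falls away into it. Let go, it runs home to 0: turn it in one grasp.
- flask_a: Loose conical glass flask, base 68 mm diameter, 105 mm high; origin under its centre. Leave alone.
- flask_b: Loose conical flask of greenish glass, the same size; origin under its centre. Leave alone.
- tipbox_pink: Loose pipette-tip box with pink lid, 85 x 115 x 52 mm; origin under its centre. Leave alone.
- tipbox_yellow: Loose pipette-tip box with yellow lid, 85 x 115 x 52 mm; origin under its centre. Leave alone.
- jar: Loose jar with blue cap, 68 mm diameter, 110 mm high; origin under its centre. Leave alone.
- tube_rack: Loose grey drilled tube rack, 55 x 200 x 35 mm; origin under its centre. Leave alone.

How it is judged (in metres and radians):
On the way, in this order (a step that is already met when the one before it is completed fails the run):
1. the key is fully wound (value of joint winding above 2.4 rad), for 0.2 s.
2. the selector is held by the fingers at the third click (value of joint indexing between 0.907 and 1.187 rad and contact force between the fingers and selector above 1 N), for 0.4 s.
At the end, for the whole second after the job is handed in: The fingers grip the selector (over 1 N) and keep it still within 0.14 rad of the third click (1.047 rad), the key is still wound beyond 2.4 rad, and no bystander stands more than 30 mm from where it was (all of step 2 and velocity of joint indexing between -0.1 and 0.1 rad/s and value of joint winding above 2.4 rad and distance of each of flask_a, flask_b, tipbox_pink, tipbox_yellow, jar, tube_rack from where it was at the start of the episode below 0.03 m); the arm keeps its last pose, push and grip.
It fails at once if the selector was turned on past the third click to the fourth (beyond 1.27 rad) (value of joint indexing above 1.27 rad).
It fails at once if a bystander was pushed away (over 30 mm) or tipped (over 0.4 rad) (distance of any of flask_a, flask_b, tipbox_pink, tipbox_yellow, jar, tube_rack from where it was at the start of the episode above 0.03 m or angle between any of flask_a, flask_b, tipbox_pink, tipbox_yellow, jar, tube_rack's own z axis and vertical above 0.4 rad).
It also fails if it takes over 58 s, if anything falls off the work surface, if the arm or the gripper's body presses on something with over 40 N, if the wrist force passes 120 N, or if a joint passes its speed limit or range.

## Robot

A 7-joint arm with a two-finger parallel gripper is mounted at the origin on the work surface. World frame = base frame: x ahead of the robot, y to its left, z up, the work surface at z = 0. Lengths are in m, angles in degrees, forces in N, time in s.
With the tool pointing down it reaches from about 0.425 to 0.825 m from the base axis. Payload 3.6 kg.
Tool frame: the origin (TCP) lies at the very end of the fingers, on their centre line; the grasp point (between the pads) lies 19 mm behind it (hold_point_z is the x of the grasp point in the tool frame, in m); x points along the fingers, y is the direction in which the jaws open and shut, and the axes are right-handed (so a half turn about x gives the same grasp; the last joint's range is limited). The gripper opens to 85 mm and grips with 20 to 120 N. Pads are 22 mm wide; open, the fingers measure 114 mm over their backs; the gripper's body (76 mm by 85 mm) begins 54 mm behind the grasp point. The pads swing forward as they close: fully open they stand 13 mm farther back than shut.
Start: joints at [-76.633, 35.231, -0.722, 81.555, 0.464, 63.22, -2.315], TCP at [0.167, 0.628, 0.231] pointing down, gripper open.
Joint ranges: [-178.69, 178.69], [-17.37, 117.87], [-77.05, 75.6], [15.02, 138.74], [-78.02, 258.01], [0.78, 113.62], [-162.83, 162.83]. Speed limits (degrees/s): [159.86, 159.86, 180, 180, 180, 180, 180].

## Interface

Orientations are given as a 3x3 rotation matrix whose columns are the frame's x, y, z axes.
In Python, from plant import * gives the robot as it stands.
- The arm moves only by the shell command python3 -m crank 'ROWS' [FORCE]. ROWS is JSON, one flat list of numbers, 5 for each row, row after row: the finger opening in cm, from 0 to 8.54, then the shift along the tool's x, y, z in cm, then the turn about the tool's x in rad. In form: [jaw, tx, ty, tz, turn, jaw, tx, ty, tz, turn, ...]. A call has 1 to 10 rows; each row shifts and turns the commanded pose from where the row before left it, along the tool's axes as they then stand; what a row does not reach is not made up. A row lasts 1/10 s, in which the tool goes at most 50 mm and 8.59 degrees, less where a joint would pass 70% of its speed; a pose out of reach is approached as far as the arm can. A call with a gripper value outside its range is refused whole. The fingers move at their own pace and stop on an object; FORCE is the grip in N (left out, the last holds). Time passes only in rows, so rows that do not move let the fingers close. It gives the time, the measured TCP pose, the force and the opening at its end, in the units of the state.
- get_obs(): the state, without advancing time (a new reading comes with each control period).
- get_image(name): name is "scene" or "top"; returns a dict with "color" (384x512x3 uint8, red, green, blue), "range_z" (384x512 float32, m along the optical axis (not along the pixel's ray), 0 where there is no reading), "camera_matrix" (3x3 intrinsics, pixels), "dist" ([k1, k2, p1, p2, k3] as OpenCV has them; the pictures are not rectified), "cam_to_world" (4x4, takes a point from camera to world coordinates). Camera axes: x right, y down, z forward; pixel columns grow to the right and rows downward; lengths in m; the calibration is good to about 2 mm. A picture is of the moment at which its call begins.
- sign_off(): hands the job in, once; it reports no verdict.
Trained networks look in a picture, given as the dict that the camera call returned (one of the last four; its "shot" number tells which), for a name from the list of things; names that differ only in an ending like _2 or _b are one class to them, and where a whole thing is asked for, a point or a joint stands for the part that bears it (a point fixed in the world has none). Each returns a list of dicts, best first, with "conf" (0 to 1); they miss things now and then, are a little off and sometimes report something else, mostly with a low value. They report only what shows in the picture. A call takes as long as a camera call.
- find_in(picture, target): "point" ([x, y, z] in m, in world coordinates, good to about 4 mm: the middle of the surface that is visible of it).
The state is a dict: "time_s": time; "joint_positions": joint angles; "joint_velocities": joint speeds; "tau": joint torques, N m; "tcp_pos": TCP position; "tool_rot": TCP orientation; "force": force on the tool from outside, world axes, zero at the start; "ft_torque": the same for the moment, N m; "grip_width": finger opening in m.
Only numpy, scipy, OpenCV 4.12 (cv2) and the standard library are available. Lean on these libraries where they do the work, as an engineer would, in place of code of your own. Each camera call takes 0.05 s, during which the arm holds its last target.

## Working session

There is one attempt and no reset: what is moved stays moved. The work goes in short steps, Python scripts to look and compute and a shell command to move; the robot and the scene stay as the last step left them, time stands still between calls to the robot, and variables do not carry over. Pictures are saved under pics/ and viewed, and the job is handed in when it is done.

```bash
ls; mkdir -p pics
python3 - <<'E'
from plant import *
import cv2,numpy as np
o=get_obs();print({k:np.round(v,3).tolist() for k,v in o.items()})
for n in("top","scene"):
    im=get_image(n);cv2.imwrite(f"pics/{n}0.png",cv2.resize(im["color"][:,:,::-1],(800,600)))
    print(n,np.round(im["cam_to_world"],3).tolist(),im["camera_matrix"].tolist(),im["dist"])
    for t in("mixer","key_grip","selector_grip","selector"):
        print(t,[(round(d["conf"],2),np.round(d["point"],3).tolist()) for d in find_in(im,t)[:2]])
E
```

```text
pics
{'time_s': 0.0, 'joint_positions': [-76.634, 35.291, -0.723, 81.645, 0.463, 63.22, -2.316], 'joint_velocities': [0.07, 0.088, 0.045, 0.02, -0.013, -0.076, 0.037], 'tau': [-0.001, -46.922, 0.259, -17.103, 0.01, 0.01, -0.0], 'tcp_pos': [0.167, 0.627, 0.23], 'tool_rot': [[-0.001, 0.257, 0.966], [-0.003, 0.966, -0.257], [-1.0, -0.003, 0.0]], 'force': [-0.986, -0.075, 0.069], 'ft_torque': [-0.071, 0.052, -0.015], 'grip_width': 0.085}
top [[0.026, -0.998, 0.058, 0.5], [-1.0, -0.025, 0.013, 0.097], [-0.012, -0.058, -0.998, 1.01], [0.0, 0.0, 0.0, 1.0]] [[354.07396990854795, 0.0, 257.60463199542573], [0.0, 354.07396990854795, 191.679407057525], [0.0, 0.0, 1.0]] [-0.0616778  0.         0.         0.         0.       ]
mixer [(0.72, [0.55, -0.013, 0.067])]
key_grip [(0.54, [0.49, -0.06, 0.118]), (0.16, [0.407, -0.209, 0.046])]
selector_grip [(0.67, [0.558, 0.074, 0.08])]
selector [(0.69, [0.56, 0.075, 0.074])]
scene [[0.26, 0.681, -0.685, 1.198], [0.965, -0.171, 0.197, -0.093], [0.017, -0.712, -0.702, 0.739], [0.0, 0.0, 0.0, 1.0]] [[351.943308936268, 0.0, 256.3919316234492], [0.0, 351.943308936268, 190.24623532707304], [0.0, 0.0, 1.0]] [-0.0264069  0.         0.         0.         0.       ]
mixer [(0.79, [0.582, -0.014, 0.073]), (0.72, [0.422, -0.219, 0.042])]
key_grip [(0.66, [0.5, -0.062, 0.105])]
selector_grip [(0.64, [0.572, 0.069, 0.083])]
selector [(0.49, [0.577, 0.069, 0.086])]
```

View pics/top0.png

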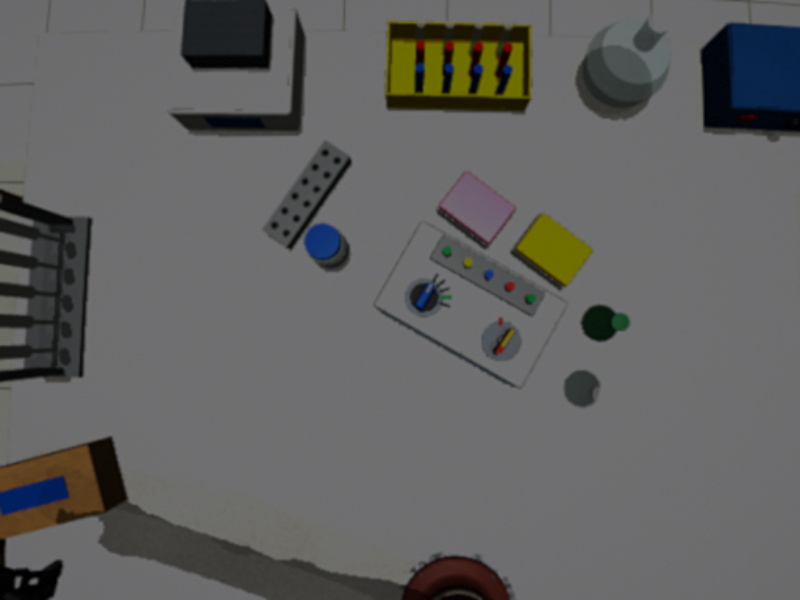

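View pics/scene0.png

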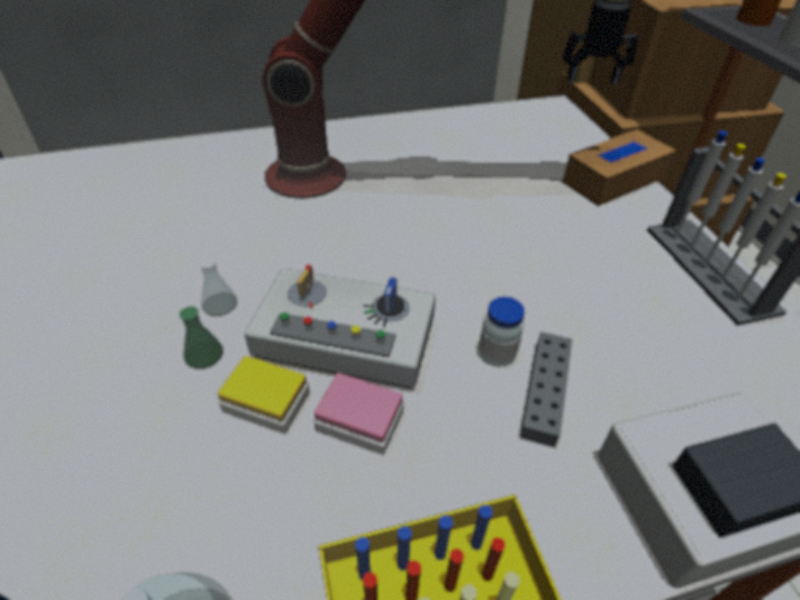

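```bash
cat > h.py <<'E'
from plant import *
import cv2,numpy as np
def cloud(im):
    K,d,T=im["camera_matrix"],np.array(im["dist"]),np.array(im["cam_to_world"])
    h,w=im["range_z"].shape
    u,v=np.meshgrid(np.arange(w),np.arange(h))
    n=cv2.undistortPoints(np.stack([u,v],-1).reshape(-1,1,2).astype(np.float64),np.array(K),d).reshape(h,w,2)
    z=im["range_z"][...,None]
    P=np.concatenate([n*z,z],-1)
    return P@T[:3,:3].T+T[:3,3]
E
python3 - <<'E'
from h import *
for n in("top","scene"):
    im=get_image(n);P=cloud(im);ok=im["range_z"]>0
    g=ok&(abs(P[...,2]-.07)<.006)&(abs(P[...,0]-.53)<.22)&(abs(P[...,1]-0.02)<.25)
    c=cv2.connectedComponentsWithStats(g.astype(np.uint8))
    i=1+np.argmax(c[2][1:,4]);m=c[1]==i
    # close holes
    pts=P[m][:,:2].astype(np.float32)
    (cx,cy),sz,a=cv2.minAreaRect(pts)
    print(n,m.sum(),cx,cy,sz,a,np.median(P[m][:,2]))
    print(np.round(cv2.boxPoints(((cx,cy),sz,a)),3).tolist())
    # protrusions above .1
    col=im["color"].astype(int)
    # near key/selector
    for nm,ctr in(("key",(.493,-.065)),("sel",(.565,.072))):
        mm=ok&(np.hypot(P[...,0]-ctr[0],P[...,1]-ctr[1])<.045)&(P[...,2]>.1)
        q=P[mm]
        if len(q)>3: print(nm,len(q),np.round(q.mean(0),4),np.round(np.linalg.svd(q[:,:2]-q[:,:2].mean(0),full_matrices=False)[2][0],3), q[:,2].max())
    np.savez(f"{n}.npz",P=P,c=im["color"])
    c0=im["color"]
    if n=="top": x0,y0,x1,y1=235,135,370,255
    else: x0,y0,x1,y1=150,160,285,250
    crop=c0[y0:y1,x0:x1];cv2.imwrite(f"pics/{n}crop.png",np.clip(cv2.resize(crop[:,:,::-1],None,fx=5.8,fy=5,interpolation=cv2.INTER_CUBIC).astype(float)*1.4,0,255)[:600])
E
```

```text
top 5215 0.5514811277389526 -0.006917744874954224 (0.29044389724731445, 0.17084901034832) 61.72142028808594 0.0699769061830221
[[0.40700000524520874, -0.09399999678134918], [0.5580000281333923, -0.17499999701976776], [0.6959999799728394, 0.08100000023841858], [0.5450000166893005, 0.16099999845027924]]
key 82 [ 0.4894 -0.0575  0.1142] [-0.835  0.55 ] 0.12066238503006699
sel 97 [0.56   0.0743 0.1211] [-0.883  0.47 ] 0.1255341805532405
scene 4059 0.5541756749153137 -0.009419247508049011 (0.28827333450317383, 0.17291876673698425) 61.93649673461914 0.0682842979365531
[[0.4099999964237213, -0.09600000083446503], [0.5630000233650208, -0.1770000010728836], [0.6980000138282776, 0.07699999958276749], [0.5460000038146973, 0.15800000727176666]]
key 80 [ 0.4958 -0.0615  0.1103] [ 0.831 -0.557] 0.11723247143287008
sel 98 [0.5688 0.0692 0.1158] [ 0.883 -0.47 ] 0.12251067744915167[ WARN:0@0.392] global loadsave.cpp:1063 imwrite_ Unsupported depth image for selected encoder is fallbacked to CV_8U.
```

View pics/topcrop.png

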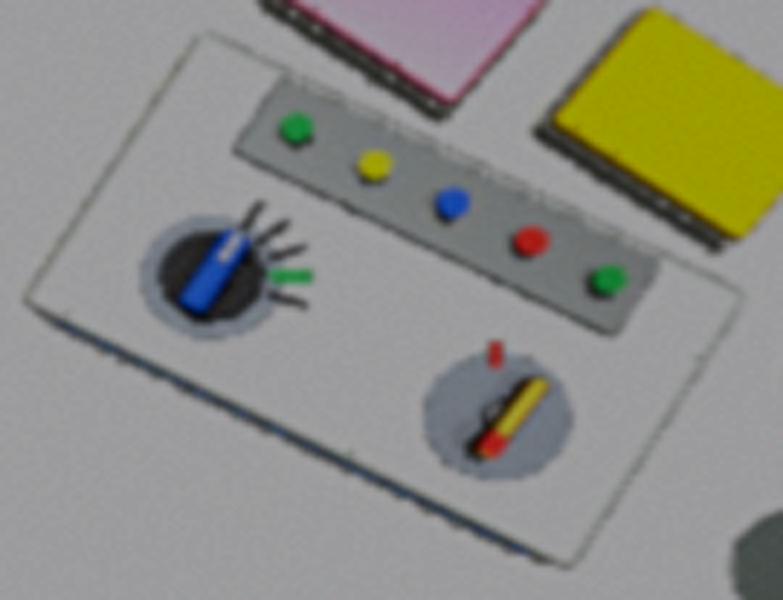

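The top view shows the mixer yawed about -28°. The key is at crop pixel (515,415) with its red end toward the robot, and the selector is at (215,270) with its pointer away from the robot. Next I move over the key in two legs.

```bash
python3 -m crank '[8.5,0,-2.56,3.09,0,8.5,0,-2.56,3.09,0,8.5,0,-2.56,3.09,0,8.5,0,-2.56,3.09,0,8.5,0,-2.56,3.09,0,8.5,0,-2.56,3.09,0,8.5,0,-2.56,3.09,0,8.5,0,-2.56,3.09,0,8.5,0,-2.56,3.09,0,8.5,0,-2.56,3.09,0]' 60
python3 -m crank '[8.5,0,-3.6,2.0,0,8.5,0,-3.6,2.0,0,8.5,0,-3.6,2.0,0,8.5,0,-3.6,2.0,0,8.5,0,-3.6,2.0,0,8.5,0,-3.6,2.0,0,8.5,0,-3.6,2.0,0,8.5,0,-3.6,2.0,0,8.5,0,-3.6,2.0,0,8.5,0,0,0,0]'
cat > go.py <<'E'
from h import *
import sys
def go(x,y,z,th):
    o=get_obs();R=np.array(o["tool_rot"]);p=np.array(o["tcp_pos"])
    d=R.T@(np.array([x,y,z])-p)*100
    a=np.degrees(np.arctan2(R[1,1],R[0,1]))
    print("t",o["time_s"],"p",p.round(4),"th",a.round(2),"d_cm",d.round(2),"turn",np.radians(a-th).round(3),"j7",o["joint_positions"][6],"F",np.round(o["force"],1),"M",np.round(o["ft_torque"],2),"w",o["grip_width"],"tilt",R[:,0].round(3))
go(*map(float,sys.argv[1:]))
E
python3 go.py .4915 -.0597 .15 56.4
```

```text
time_s: 1.6
tcp_pos: [0.4007, 0.3001, 0.2317]
tool_rot: [[0.001, 0.257, 0.966], [0.001, 0.966, -0.257], [-1.0, 0.001, 0.001]]
force: [1.2, 0.5, 0.0]
grip_width: 0.0853
time_s: 2.6
tcp_pos: [0.4914, -0.0656, 0.2318]
tool_rot: [[0.002, 0.268, 0.963], [-0.005, 0.963, -0.268], [-1.0, -0.004, 0.003]]
force: [0.7, -0.5, 0.4]
grip_width: 0.0849
t 2.6 p [ 0.4914 -0.0656  0.2318] th 74.45 d_cm [ 8.18  0.61 -0.18] turn 0.315 j7 82.93663957331027 F [ 0.7 -0.5  0.4] M [ 0.05  0.02 -0.05] w 0.08494750367514974 tilt [ 0.002 -0.005 -1.   ]
```

```bash
python3 -m crank '[6,2,0.6,-0.2,0,6,2,0,0,0.105,6,2,0,0,0.105,6,2,0,0,0.105,6,0,0,0,0,6,0,0,0,0]'
python3 go.py .4915 -.0597 .086 56.4
python3 - <<'E'
from h import *
ims=[get_image(n) for n in("top","scene")]
c=[cv2.resize(ims[0]["color"][120:270,220:400],None,fx=3.3,fy=3.3),cv2.resize(ims[1]["color"][110:260,120:300],None,fx=3.3,fy=3.3)]
for i,x in enumerate(c): cv2.imwrite(f"pics/a{i}.png",x[:,:,::-1])
E
```

```text
time_s: 3.2
tcp_pos: [0.4904, -0.0511, 0.1516]
tool_rot: [[-0.0, 0.541, 0.841], [0.0, 0.841, -0.541], [-1.0, 0.0, -0.0]]
force: [0.6, -0.3, 0.2]
grip_width: 0.0597
t 3.2 p [ 0.4904 -0.0511  0.1516] th 57.24 d_cm [ 6.56 -0.66  0.56] turn 0.015 j7 68.70938877929316 F [ 0.6 -0.3  0.2] M [ 0.03 -0.03 -0.  ] w 0.059681927739072244 tilt [-0.  0. -1.]
```

View pics/a1.png

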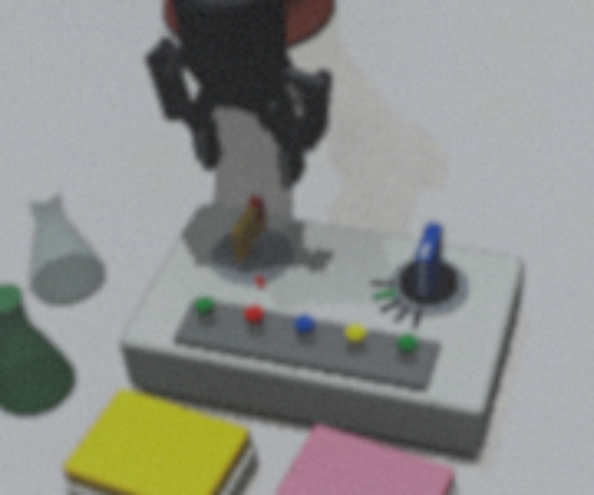

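The fingers straddle the key's width with the blade between them. I'll shift about 9 mm to centre, then descend.

```bash
python3 -m crank '[6,0,-0.66,0.56,0.015,6,1,0,0,0,6,1.5,0,0,0,6,0,0,0,0,6,0,0,0,0,6,0,0,0,0]'
python3 go.py .4915 -.0597 .086 56.4
```

```text
time_s: 3.9
tcp_pos: [0.4917, -0.0604, 0.1267]
tool_rot: [[0.001, 0.556, 0.831], [-0.0, 0.831, -0.556], [-1.0, 0.0, 0.001]]
force: [-0.7, -1.3, -0.2]
grip_width: 0.0601
t 3.9 p [ 0.4917 -0.0604  0.1267] th 56.2 d_cm [ 4.07  0.05 -0.06] turn -0.003 j7 69.58118673324569 F [-0.7 -1.3 -0.2] M [-0.05 -0.   -0.06] w 0.0600773040162218 tilt [ 0.001 -0.    -1.   ]
```

```bash
python3 -m crank '[6,1.5,0,-0.05,0,6,1.5,0,0,0,6,1,0,0,0,6,0,0,0,0,6,0,0,0,0]'
python3 -m crank '[0.5,0,0,0,0,0.5,0,0,0,0,0.5,0,0,0,0,0.5,0,0,0,0,0.5,0,0,0,0,0.5,0,0,0,0]' 50
python3 go.py .4915 -.0597 .086 56.4
python3 - <<'E'
from h import *
im=get_image("scene")
cv2.imwrite("pics/b1.png",cv2.resize(im["color"][110:260,120:300],None,fx=3.3,fy=3.3)[:,:,::-1])
E
```

```text
time_s: 4.4
tcp_pos: [0.4912, -0.0601, 0.0866]
tool_rot: [[0.001, 0.556, 0.831], [-0.0, 0.831, -0.556], [-1.0, 0.0, 0.001]]
force: [-0.8, 0.2, 0.1]
grip_width: 0.0602
time_s: 5.0
tcp_pos: [0.4909, -0.0602, 0.0869]
tool_rot: [[0.0, 0.556, 0.831], [-0.0, 0.831, -0.556], [-1.0, 0.0, 0.0]]
force: [-0.4, 0.5, 6.1]
grip_width: 0.0084
t 5.0 p [ 0.4909 -0.0602  0.0869] th 56.21 d_cm [0.09 0.07 0.02] turn -0.003 j7 70.59466413520482 F [-0.4  0.5  6.1] M [0.13 0.26 0.04] w 0.008433135440267837 tilt [ 0. -0. -1.]
```

View pics/b1.png

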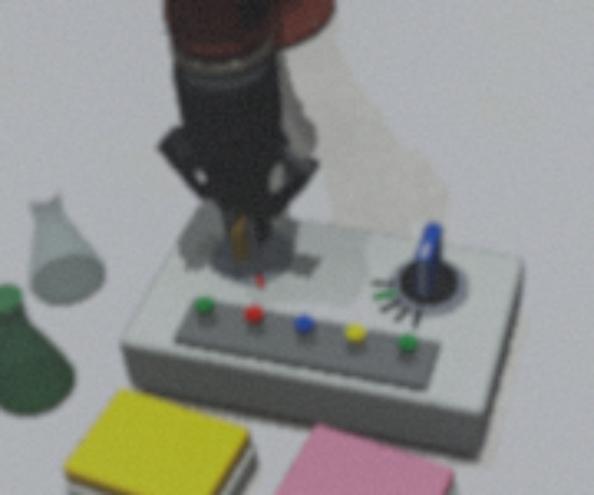

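The blade is gripped at 8.4 mm width with almost no side load. Now I wind it.

```bash
python3 -m crank '[0.5,0,0,0,0.13,0.5,0,0,0,0.13,0.5,0,0,0,0.13,0.5,0,0,0,0.13,0.5,0,0,0,0.13,0.5,0,0,0,0.13,0.5,0,0,0,0.13,0.5,0,0,0,0.13,0.5,0,0,0,0,0.5,0,0,0,0]' 60
python3 go.py .4915 -.0597 .086 56.4
```

```text
time_s: 6.05
tcp_pos: [0.4898, -0.0609, 0.0869]
tool_rot: [[-0.001, 0.998, -0.061], [-0.001, -0.061, -0.998], [-1.0, -0.001, 0.001]]
force: [-4.3, -2.2, 8.0]
grip_width: 0.0083
t 6.05 p [ 0.4898 -0.0609  0.0869] th -3.47 d_cm [ 0.09  0.16 -0.13] turn -1.045 j7 29.194332014064848 F [-4.3 -2.2  8. ] M [-0.22  0.59 -0.04] w 0.008275495367938018 tilt [-0.001 -0.001 -1.   ]
```

```bash
python3 -m crank '[0.5,0,0,0,0.13,0.5,0,0,0,0.13,0.5,0,0,0,0.13,0.5,0,0,0,0.13,0.5,0,0,0,0.13,0.5,0,0,0,0.13,0.5,0,0,0,0.13,0.5,0,0,0,0.13,0.5,0,0,0,0,0.5,0,0,0,0]' 60
python3 go.py .4915 -.0597 .086 -87.2
```

```text
time_s: 7.05
tcp_pos: [0.4886, -0.0604, 0.0869]
tool_rot: [[-0.003, 0.454, -0.891], [0.001, -0.891, -0.454], [-1.0, -0.002, 0.003]]
force: [-6.1, 1.2, 10.7]
grip_width: 0.0085
t 7.05 p [ 0.4886 -0.0604  0.0869] th -63.03 d_cm [ 0.09  0.07 -0.29] turn 0.422 j7 -14.318282612604712 F [-6.1  1.2 10.7] M [-0.13  1.08 -0.06] w 0.008475566256275768 tilt [-0.003  0.001 -1.   ]
```

```bash
python3 -m crank '[0.5,0,0,0,0.1,0.5,0,0,0,0.1,0.5,0,0,0,0.1,0.5,0,0,0,0.06,0.5,0,0,0,0.04,0.5,0,0,0,0.03,0.5,0,0,0,0.02,0.5,0,0,0,0.02,0.5,0,0,0,0,0.5,0,0,0,0]' 60
python3 go.py .4915 -.0597 .086 -87.2
python3 - <<'E'
from h import *
im=get_image("scene")
cv2.imwrite("pics/c1.png",cv2.resize(im["color"][110:260,120:300],None,fx=3.3,fy=3.3)[:,:,::-1])
E
```

```text
time_s: 8.05
tcp_pos: [0.4884, -0.0598, 0.087]
tool_rot: [[-0.005, 0.01, -1.0], [0.001, -1.0, -0.01], [-1.0, -0.001, 0.005]]
force: [-6.8, 0.7, 12.2]
grip_width: 0.0081
t 8.05 p [ 0.4884 -0.0598  0.087 ] th -89.41 d_cm [ 0.1  -0.   -0.31] turn -0.039 j7 -34.900982013037606 F [-6.8  0.7 12.2] M [-0.09  1.35  1.31] w 0.00810292079562973 tilt [-0.005  0.001 -1.   ]
```

View pics/c1.png

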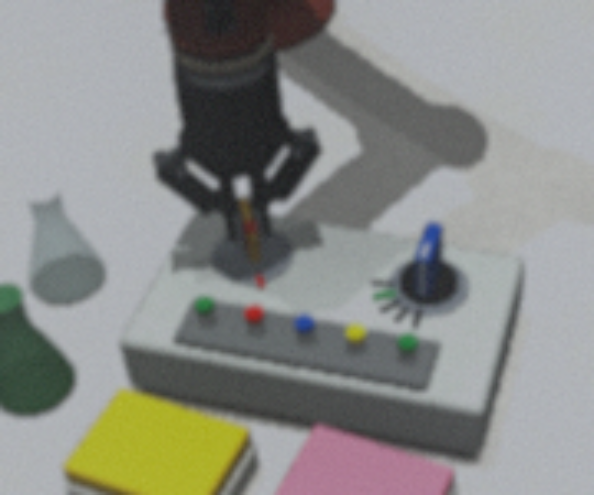

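Vertical torque jumped to 1.3 N m and the red patch faces the red mark, so the key is at its stop. I'll open and rise.

```bash
python3 -m crank '[0.5,0,0,0,-0.03,0.5,0,0,0,0,4,0,0,0,0,4,0,0,0,0,4,0,0,0,0,4,-2,0,0,0,4,-3,0,0,0,4,-3,0,0,0,4,0,0,0,0,4,0,0,0,0]'
python3 go.py .4915 -.0597 .086 61.8
python3 - <<'E'
from h import *
im=get_image("scene")
cv2.imwrite("pics/d1.png",cv2.resize(im["color"][110:260,120:300],None,fx=3.3,fy=3.3)[:,:,::-1])
E
```

```text
time_s: 9.1
tcp_pos: [0.491, -0.0596, 0.1663]
tool_rot: [[0.001, 0.032, -0.999], [0.0, -0.999, -0.032], [-1.0, -0.0, -0.001]]
force: [-0.6, 0.6, -0.1]
grip_width: 0.0399
t 9.1 p [ 0.491  -0.0596  0.1663] th -88.14 d_cm [ 8.03  0.02 -0.04] turn -2.617 j7 -41.150527689206925 F [-0.6  0.6 -0.1] M [0.01 0.02 0.06] w 0.03985933427304668 tilt [ 0.001  0.    -1.   ]
```

View pics/d1.png

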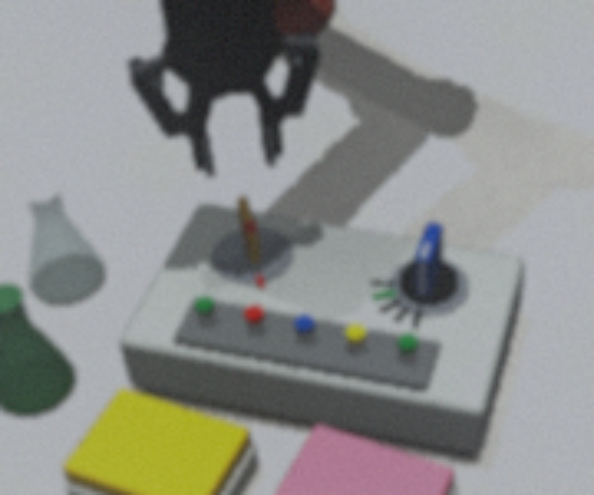

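```bash
python3 -m crank '[6,0,-4.3,-2.53,0,6,0,-4.3,-2.53,0,6,0,-4.3,-2.53,0,6,0,0,0,-0.145,6,0,0,0,-0.145,6,0,0,0,-0.145,6,0,0,0,-0.145,6,0,0,0,-0.145,6,0,0,0,-0.145,6,0,0,0,-0.145]'
python3 -m crank '[6,0,0,0,-0.145,6,0,0,0,-0.145,6,0,0,0,-0.145,6,0,0,0,-0.145,6,0,0,0,-0.145,6,0,0,0,-0.145,6,0,0,0,-0.145,6,0,0,0,-0.145,6,0,0,0,-0.145,6,0,0,0,-0.145]'
python3 -m crank '[6,0,0,0,-0.145,6,0,0,0,0,6,0,0,0,0,6,0,0,0,0]'
python3 go.py .563 .072 .09 61.8
```

```text
time_s: 10.15
tcp_pos: [0.5616, 0.0716, 0.1645]
tool_rot: [[-0.003, 0.869, -0.495], [-0.0, -0.495, -0.869], [-1.0, -0.003, 0.002]]
force: [-0.8, -0.5, 0.5]
grip_width: 0.06
time_s: 11.15
tcp_pos: [0.5615, 0.0715, 0.1646]
tool_rot: [[-0.004, 0.596, 0.803], [0.0, 0.803, -0.596], [-1.0, -0.002, -0.003]]
force: [0.0, 0.7, 0.6]
grip_width: 0.06
time_s: 11.55
tcp_pos: [0.5622, 0.0714, 0.1656]
tool_rot: [[-0.001, 0.481, 0.877], [-0.0, 0.877, -0.481], [-1.0, -0.001, -0.001]]
force: [0.2, 0.4, -0.0]
grip_width: 0.0598
t 11.55 p [0.5622 0.0714 0.1656] th 61.25 d_cm [7.56 0.1  0.05] turn -0.01 j7 62.45340585539761 F [ 0.2  0.4 -0. ] M [-0.02  0.02 -0.03] w 0.059837673796865956 tilt [-0.001 -0.    -1.   ]
```

```bash
python3 -m crank '[6,2,0.05,0.05,-0.01,6,2,0,0,0,6,2,0,0,0,6,1.6,0,0,0,6,0,0,0,0,6,0,0,0,0]'
python3 go.py .563 .072 .09 61.8
```

```text
time_s: 12.15
tcp_pos: [0.5634, 0.0717, 0.0903]
tool_rot: [[-0.0, 0.471, 0.882], [-0.0, 0.882, -0.471], [-1.0, -0.0, -0.0]]
force: [0.9, 0.8, 0.6]
grip_width: 0.0597
t 12.15 p [0.5634 0.0717 0.0903] th 61.91 d_cm [ 0.03  0.01 -0.05] turn 0.002 j7 64.83151131773084 F [0.9 0.8 0.6] M [-0.04 -0.07 -0.02] w 0.059722577636595435 tilt [-0. -0. -1.]
```

```bash
python3 -m crank '[1,0,0,0,0,1,0,0,0,0,1,0,0,0,0,1,0,0,0,0,1,0,0,0,0,1,0,0,0,0]' 70
python3 go.py .563 .072 .09 61.8
python3 - <<'E'
from h import *
for n in("scene","top"):
  im=get_image(n);s=np.s_[110:260,120:300] if n=="scene" else np.s_[120:270,220:400]
  cv2.imwrite(f"pics/e_{n}.png",cv2.resize(im["color"][s],None,fx=3.3,fy=3.3)[:,:,::-1])
E
```

```text
time_s: 12.75
tcp_pos: [0.5635, 0.0712, 0.0912]
tool_rot: [[0.001, 0.471, 0.882], [-0.0, 0.882, -0.471], [-1.0, 0.0, 0.001]]
force: [-1.4, -1.1, 5.9]
grip_width: 0.013
t 12.75 p [0.5635 0.0712 0.0912] th 61.91 d_cm [ 0.12  0.05 -0.08] turn 0.002 j7 64.86785700208698 F [-1.4 -1.1  5.9] M [-0.1   0.33  0.  ] w 0.01299475755685124 tilt [ 0.001 -0.    -1.   ]
```

View pics/e_scene.png

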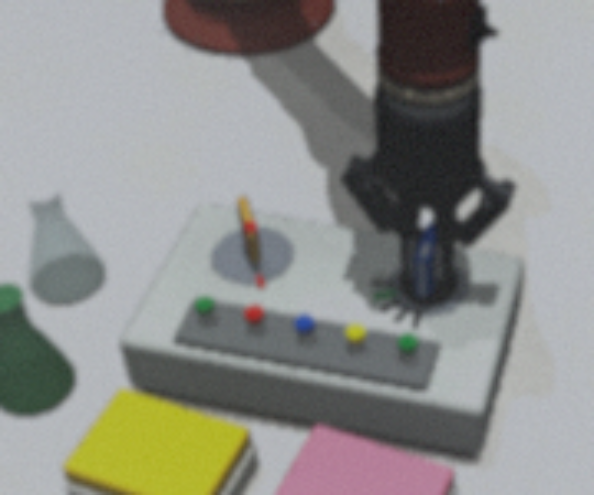

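View pics/e_top.png

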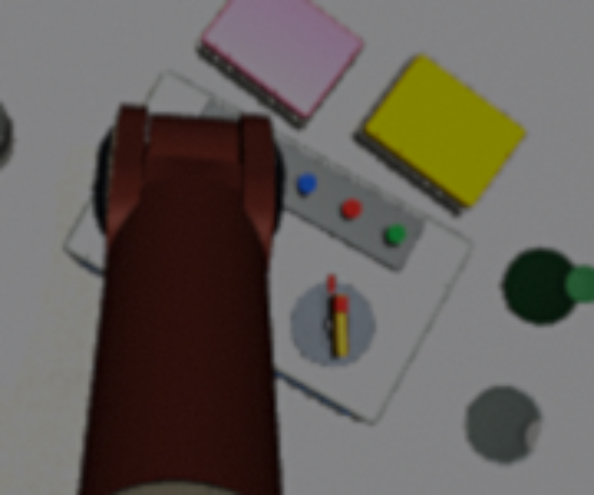

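The top view shows the key's red end at (341,302), pointing at the mark (332,282). The selector bar is gripped at 13 mm and still at rest. Now I turn it slowly.

```bash
python3 -m crank '[1,0,0,0,0.05,1,0,0,0,0.05,1,0,0,0,0.05,1,0,0,0,0.05,1,0,0,0,0.05,1,0,0,0,0.05,1,0,0,0,0.05,1,0,0,0,0.05,1,0,0,0,0.05,1,0,0,0,0.05]' 80
python3 go.py .563 .072 .09 1.9
python3 -m crank '[1,0,0,0,0.05,1,0,0,0,0.05,1,0,0,0,0.05,1,0,0,0,0.05,1,0,0,0,0.05,1,0,0,0,0.05,1,0,0,0,0.05,1,0,0,0,0.05,1,0,0,0,0,1,0,0,0,0]' 80
python3 go.py .563 .072 .09 1.9
```

```text
time_s: 13.85
tcp_pos: [0.5624, 0.07, 0.0912]
tool_rot: [[-0.001, 0.837, 0.547], [-0.002, 0.547, -0.837], [-1.0, -0.002, 0.0]]
force: [-3.5, -2.8, 7.7]
grip_width: 0.0131
t 13.85 p [0.5624 0.07   0.0912] th 33.17 d_cm [ 0.12  0.16 -0.14] turn 0.546 j7 43.75869627350656 F [-3.5 -2.8  7.7] M [-0.52  0.76  0.18] w 0.013130962382680291 tilt [-0.001 -0.002 -1.   ]
time_s: 14.85
tcp_pos: [0.5613, 0.0695, 0.0912]
tool_rot: [[-0.004, 0.984, 0.179], [-0.002, 0.179, -0.984], [-1.0, -0.004, 0.001]]
force: [-6.6, -3.0, 9.3]
grip_width: 0.013
t 14.85 p [0.5613 0.0695 0.0912] th 10.32 d_cm [ 0.12  0.21 -0.22] turn 0.147 j7 26.785516209200498 F [-6.6 -3.   9.3] M [-0.62  1.12  0.11] w 0.012995475731417391 tilt [-0.004 -0.002 -1.   ]
```

```bash
python3 -m crank '[1,0,0,0,0.04,1,0,0,0,0.04,1,0,0,0,0.03,1,0,0,0,0.02,1,0,0,0,0.015,1,0,0,0,0,1,0,0,0,0,1,0,0,0,0]' 80
python3 go.py .563 .072 .09 1.9
python3 - <<'E'
from h import *
for n in("scene","top"):
  im=get_image(n);s=np.s_[150:230,190:290] if n=="scene" else np.s_[120:270,220:400]
  cv2.imwrite(f"pics/f_{n}.png",cv2.resize(im["color"][s],None,fx=5 if n=="scene" else 3.3,fy=5 if n=="scene" else 3.3,interpolation=cv2.INTER_CUBIC)[:,:,::-1])
E
```

```text
time_s: 15.65
tcp_pos: [0.5608, 0.0694, 0.0912]
tool_rot: [[-0.005, 0.999, 0.035], [-0.002, 0.035, -0.999], [-1.0, -0.005, 0.001]]
force: [-7.0, -2.2, 11.3]
grip_width: 0.0127
t 15.65 p [0.5608 0.0694 0.0912] th 2.02 d_cm [ 0.12  0.23 -0.25] turn 0.002 j7 20.544953437083592 F [-7.  -2.2 11.3] M [-0.65  1.32  0.13] w 0.012661238444609892 tilt [-0.005 -0.002 -1.   ]
```

View pics/f_scene.png

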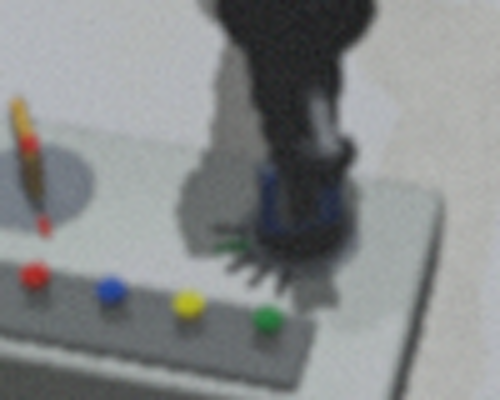

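View pics/f_top.png

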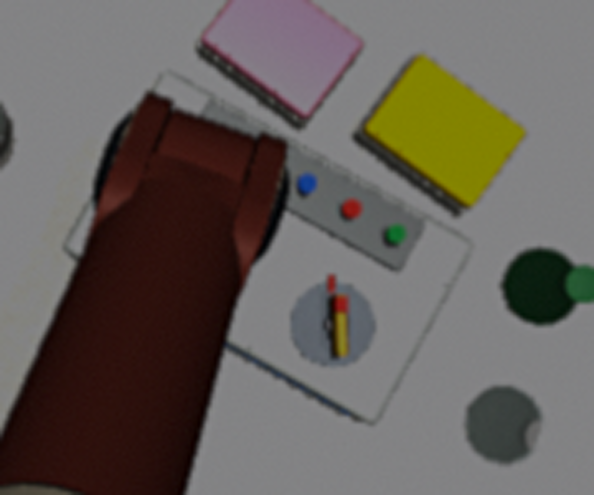

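In the scene view the blue bar lies across the picture at (300,205), its end toward the green mark at (235,243). The key is still on its mark. I'll hold a moment, check the bar's direction from depth and the bystanders, then hand in.

```bash
python3 -m crank '[1,0,0,0,0,1,0,0,0,0,1,0,0,0,0,1,0,0,0,0,1,0,0,0,0]' 80
python3 go.py .563 .072 .09 1.9
python3 - <<'E'
from h import *
im=get_image("scene");P=cloud(im);c=im["color"].astype(int)
m=(c[...,2]>c[...,0]+25)&(c[...,2]>c[...,1]+20)&(im["range_z"]>0)&(np.hypot(P[...,0]-.563,P[...,1]-.072)<.04)&(P[...,2]>.08)
q=P[m][:,:2];v=np.linalg.svd(q-q.mean(0),full_matrices=False)[2][0]
print(len(q),q.mean(0),v,"bar deg",np.degrees(np.arctan2(v[1],v[0])),"expect ~-88")
a=np.load("scene.npz")["c"]
d=cv2.absdiff(a,im["color"]).max(2)>60
print("changed px outside arm/mixer:",d[260:,:].sum(),d[:, :150].sum(),d[:,300:].sum())
E
```

```text
time_s: 16.25
tcp_pos: [0.5608, 0.0694, 0.0912]
tool_rot: [[-0.005, 0.999, 0.035], [-0.002, 0.035, -0.999], [-1.0, -0.005, 0.001]]
force: [-6.8, -3.9, 11.0]
grip_width: 0.0128
t 16.25 p [0.5608 0.0694 0.0912] th 2.02 d_cm [ 0.12  0.22 -0.25] turn 0.002 j7 20.546016971704827 F [-6.8 -3.9 11. ] M [-0.64  1.21  0.1 ] w 0.012762465902751223 tilt [-0.005 -0.002 -1.   ]
9 [0.56910092 0.0598062 ] [-0.00487168  0.99998813] bar deg 90.27912794533012 expect ~-88
changed px outside arm/mixer: 0 0 711
```

```bash
python3 -c "
from plant import *
print(sign_off())"
```

```text
the job is handed in; nothing more can be done
None
```

I wound the key to its stop, turned the selector to the third click and handed the job in with the selector still gripped. The run took about 16 s of the 58 s allowed.

- **Key:** one grasp, turned about 2.5 rad. At the end the vertical torque rose to 1.3 N m, and after release the red patch pointed at the red mark. It was still there in the last pictures.
- **Selector:** gripped at rest with 70 N and turned slowly with 80 N, to about 1.045 rad (third click is 1.047) going by the tool's rotation. The grip reading stayed at 12.7–13.1 mm on the 14 mm bar, and the pose was steady over the last half second.
- **Bar direction:** a rough depth fit gave an angle about 2° from the expected one, but it rests on only 9 pixels, so it is weak support. The joint angle itself cannot be read directly.
- **Side load:** the tool drifted 2–3 mm sideways while turning each part. This left about 8 N of sideways and 11 N of upward force on the wrist at the end, well within limits.
- **Bystanders:** comparing pictures, nothing changed on the flask side or in the lower part of the scene view. On the right side 711 pixels changed; I put this down to the arm having left its start pose and did not check it separately. That area includes the jar and tube rack.

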